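Mount the laser head in its V-block cradle

TASK

Move the laser head from its wooden saddle to the V-block cradle: take it with a light grip (its tube is glass inside: 60 N at most), lower it gently without dropping or forcing it until it lies fully home in both V's with an end cap outside each block and the beam end away from the clamp, and let go so that it centres itself while the clamp is still open. Then push the red ball handle right over until the toggle clamp has locked on the tube, and leave it so. Leave the beaker, the tape roll and the multimeter where they are.

Things in the scene. Friction and masses are not known exactly. Their poses are not given: they have to be found in the camera images.
- laser_mid (a point): Middle of the laser head's axis, half-way up. The head is a matt black metal tube 40 mm in diameter, 196 mm long over its end caps; each cap is 46 mm in diameter and 17 mm long, so 162 mm of plain tube lies between them. Own y runs along the tube to the beam end; it may be rolled about y. 0.27 to 0.47 kg. Pinch it across the middle from above.
- laser_head: The laser head as a whole; same place and axes as point laser_mid. It starts lying level in the saddle.
- beam_end (a point): Centre of the laser head's front face, where the beam leaves, 98 mm along y from its middle: bright aluminium cap with a black ring, a yellow band round the tube just behind it. The other cap is dark grey with a 4 mm brass socket.
- saddle: Wooden storage saddle, fixed; origin under its centre on the bench. Base board 86 x 150 x 10 mm; two upright cheeks with round notches at y = +-53 mm, 15 mm thick, 42 mm high. The head lies along its y, beam end to +y, axis 49 to 50 mm above the bench, its middle up to 10 mm off centre. Between the cheeks (91 mm) the tube is free down to the board.
- cradle: V-block cradle, fixed; origin on the bench midway between its V-blocks, z up, V's along y. Dark steel base plate 10 mm thick, x -44 to 102 mm, y +-88 mm. Two aluminium V-blocks centred at y = +-67 mm, each 18 mm thick, 64 mm wide, 46 mm high; 90 degree V, 52 mm wide at the top. The 116 mm between them is free for fingers down to the plate.
- seat (a point): Where the middle of the head lies when home: 48 mm above the cradle's origin, axes as the cradle's. The head's axis then runs along y with the beam end to +y (away from the clamp) and both end caps just outside the V-blocks, with 5 mm of play each way lengthwise. Over 70 N between head and cradle, or arriving there faster than 0.4 m/s, would damage the glass.
- clamp_pin (a point): Fixed pin of the clamp handle, parallel to the cradle's y, at x 84, y -67, z 84 mm in the cradle's frame; axes as the cradle's. The clamp's steel bracket is 58 mm wide in y at the foot, 26 mm above; x 36 to 96 mm, 93 mm high. The open clamp arm stands upright at x 33 to 67 mm, up to 140 mm high, and swings down over the tube at y -67 mm as the handle turns.
- clamp_handle (a joint): Handle angle: 0 open (start), 1.76 rad fully over at its stop, just past dead centre (1.71), where it stays locked. Open, the ball lies to the cradle's +x of the pin, 38 degrees above level; turning takes it in an arc of 72 mm radius up and over towards the V's, to 41 degrees above level on their side. It stays where it is left; 2 to 4 N at the ball moves it.
- ball (a point): Centre of the red ball, 22 mm in diameter, at the end of the clamp handle, 72 mm from the pin: in the cradle's frame at x 141, z 128 mm when open, x 30, z 131 mm when locked. Push it over from behind (from its +x side) with shut fingertips pointing down, following the arc; pinched hard between two fingers it does not turn freely.
- clamp_pad: Black rubber-capped spindle tip, 15 mm in diameter, at the end of the clamp arm; origin on the arm, 19 mm from the tip's face. Locked, its spring presses it on the top of the tube with about 6 N.
- beaker: Small empty glass beaker, diameter 53 mm, 70 mm high, origin under its centre. Leave it.
- tape_roll: Roll of tape lying flat, diameter 66 mm, 19 mm high, origin under its centre. Leave it.
- multimeter: Black analogue multimeter lying flat, 148 x 98 x 51 mm, origin under its centre. Leave it.

How it is judged (in metres and radians):
On the way:
1. The laser head lies home in both V's, let go, with the clamp still open (x of laser_mid in the frame of cradle between -0.002 and 0.002 m and z of laser_mid in the frame of cradle between 0.046 and 0.05 m and y of laser_mid in the frame of cradle between -0.007 and 0.007 m and angle between the y axis of laser_mid and the y axis of cradle, either way round below 0.025 rad and y of beam_end in the frame of cradle above 0.08 m and contact force between the fingers and laser_head below 0.1 N and value of joint clamp_handle below 0.3 rad and linear speed of laser_head below 0.02 m/s), for 0.3 s.
At the end, for the whole second after the job is handed in: Laser head home in both V's (axis within 2 mm of the cradle's middle plane and height, 7 mm lengthwise, 0.025 rad), beam end away from the clamp, clamp locked (handle over 1.68 rad) with its tip bearing on the tube by at least 2.5 N, all at rest (x of laser_mid in the frame of cradle between -0.002 and 0.002 m and z of laser_mid in the frame of cradle between 0.046 and 0.05 m and y of laser_mid in the frame of cradle between -0.007 and 0.007 m and angle between the y axis of laser_mid and the y axis of cradle, either way round below 0.025 rad and y of beam_end in the frame of cradle above 0.08 m and value of joint clamp_handle above 1.68 rad and contact force between clamp_pad and laser_head above 2.5 N and linear speed of laser_head below 0.02 m/s and velocity of joint clamp_handle between -0.1 and 0.1 rad/s); the robot touches nothing.
It fails at once if The laser head is pinched with more than 60 N on a finger (120 N over both) (contact force between the fingers and laser_head above 120 N).
It fails at once if The laser head is forced on to the cradle with more than 70 N (contact force between laser_head and cradle above 70 N).
It fails at once if The laser head drops into the V's: faster than 0.4 m/s within 30 mm above its seat (z of laser_mid in the frame of cradle below 0.078 m and x of laser_mid in the frame of cradle between -0.03 and 0.03 m and y of laser_mid in the frame of cradle between -0.03 and 0.03 m and linear speed of laser_head above 0.4 m/s).
It fails at once if The beaker, the tape roll or the multimeter is moved by more than 15 mm (distance of any of beaker, tape_roll, multimeter from where it was at the start of the episode above 0.015 m).
It also fails if it takes over 54 s, if anything falls off the work surface, if the arm or the gripper's body presses on something with over 40 N, if the wrist force passes 120 N, or if a joint passes its speed limit or range.

ROBOT

A 6-joint arm with a two-finger parallel gripper is mounted at the origin on the work surface; the furniture and walls round the work are solid. World frame = base frame: x ahead of the robot, y to its left, z up, the work surface at z = 0. Lengths are in mm, angles in rad, forces in N, time in s.
With the tool pointing down it reaches from about 375 to 750 mm from the base axis. Payload 9 kg.
Tool frame: the origin (TCP) lies midway between the tips of the shut fingers; the grasp point (between the pads) lies 19 mm behind it (robot.grip_depth is the distance from the TCP to the grasp point, in mm); z points along the fingers, y is the line along which they close (so a half turn about z gives the same grasp; the last joint's range is limited). The gripper opens to 85 mm and grips with 20 to 120 N. Pads are 22 mm wide; open, the fingers measure 114 mm over their backs; the gripper's body (76 mm by 85 mm) begins 54 mm behind the grasp point. The pads swing forward as they close: fully open they stand 13 mm farther back than shut.
Start: joints at [-1.406, 0.104, 0.097, 1.564, 0, 1.353], TCP at [224.124, -556.602, 231.331] pointing down, gripper open.
Joint ranges: [-2.99, 2.99], [-0.84, 1.86], [-1.1, 1.16], [-1.84, 2.11], [-1.51, 1.56], [-3.14, 3.14]. Speed limits (rad/s): [2.22, 2.22, 2.57, 3.14, 3.14, 3.14].

INTERFACE

Orientations are given as a rotation vector (axis times angle).
In Python, from rig import robot gives the robot as it stands. The module is installed in compiled form; this text tells all that it offers.
- The arm moves only by the shell command python3 -m crank 'ROWS'. ROWS is JSON, a list of rows, each a list of 3 entries, a list of its own where there are three numbers: the shift along the tool's x, y, z in cm, then the turn, a rotation vector about the tool's x, y, z in rad, then the opening, from 0 (shut) to 1 (fully open). A call has 1 to 12 rows; each row shifts and turns the commanded pose from where the row before left it, along the tool's axes as they then stand; what a row does not reach is not made up. A row lasts 1/12 s, in which the tool goes at most 41.7 mm and 7.16 degrees, less where a joint would pass 70% of its speed; a pose out of reach is approached as far as the arm can. A call is refused whole if a number of a shift passes 4.17 or a number of a turn 0.125, either way. A call with a gripper value outside its range is refused whole. The fingers move at their own pace and stop on an object; the grip force is fixed at half the most. Time passes only in rows, so rows that do not move let the fingers close. It gives the time, the measured TCP pose, the force, the opening and the grip force at its end, in the units of the state.
- robot.sense(): the state, without advancing time (a new reading comes with each control period).
- robot.read_camera(name): name is "side" or "top"; returns the picture (400x640x3 uint8, blue, green, red); there is no depth.
- robot.get_calibration(name): a dict with "fx", "fy", "cx", "cy" (pixels), "T" (4x4, takes a point from camera to world coordinates). Camera axes: x right, y down, z forward; pixel columns grow to the right and rows downward; lengths in mm; the calibration is good to about 2 mm. A picture is of the moment at which its call begins. get_calibration takes no time and is no camera call.
- robot.finish_job(): hands the job in; it is judged then, once.
The state is a dict: "clock": time; "joint_pos": joint angles; "dq": joint speeds; "effort": joint torques, N m; "ee_pos": TCP position; "ee_rot": TCP orientation; "ft_force": force on the tool from outside, world axes, zero at the start; "moment": the same for the moment, N m; "grip_width": opening from 0.0 (shut) to 1.0 (fully open); "finger_force": force on a finger pad.
Only numpy, scipy, OpenCV 4.12 (cv2) and the standard library are available. Lean on these libraries where they do the work, as an engineer would, in place of code of your own. Each camera call takes 0.05 s, during which the arm holds its last target. There are 200 camera calls.

## Working session

There is one attempt and no reset: what is moved stays moved. The work goes in short steps, Python scripts to look and compute and a shell command to move; the robot and the scene stay as the last step left them, time stands still between calls to the robot, and variables do not carry over. Pictures are saved under pics/ and viewed, at most 10 in all, crops included, and the job is handed in when it is done.

```bash
mkdir -p pics; python3 - <<'E'
from rig import robot
import cv2,numpy as np
np.set_printoptions(precision=4,suppress=True)
for n in("top","side"):
    im=robot.read_camera(n);cv2.imwrite(f"pics/{n}0.png",im)
    c=robot.get_calibration(n);print(n,c["fx"],c["fy"],c["cx"],c["cy"]);print(np.array(c["T"]))
print(robot.sense())
E
```

```text
top 509.9721441448127 509.9721441448127 313.2932693447843 201.87384378651487
[[   0.0298   -0.9915    0.1269  353.7926]
 [  -0.9995   -0.0303   -0.0024  -63.4958]
 [   0.0062   -0.1268   -0.9919 1549.1068]
 [   0.        0.        0.        1.    ]]
side 507.1526150591261 507.1526150591261 324.03403697297034 205.3436378009731
[[ -0.9999  -0.0007   0.0115 498.2609]
 [ -0.0091   0.6556  -0.7551 937.8875]
 [ -0.007   -0.7551  -0.6555 974.6004]
 [  0.       0.       0.       1.    ]]
{'clock': 0.1, 'joint_pos': array([-1.4057,  0.1046,  0.0965,  1.5639, -0.    ,  1.3531]), 'dq': array([ 0.0007, -0.0024,  0.0016, -0.0003, -0.0011,  0.0004]), 'effort': array([  0.0074, -55.8208,  50.4722,   0.0131,  -0.0003,   0.    ]), 'ee_pos': array([ 224.0576, -556.2619,  230.5957]), 'ee_rot': array([-3.083 , -0.5974, -0.    ]), 'ft_force': array([-0.0752, -0.1058, -0.6624]), 'moment': array([-0.0205,  0.0086, -0.0928]), 'finger_force': 0.0, 'grip_width': 0.9999095897287814}
```

View pics/top0.png

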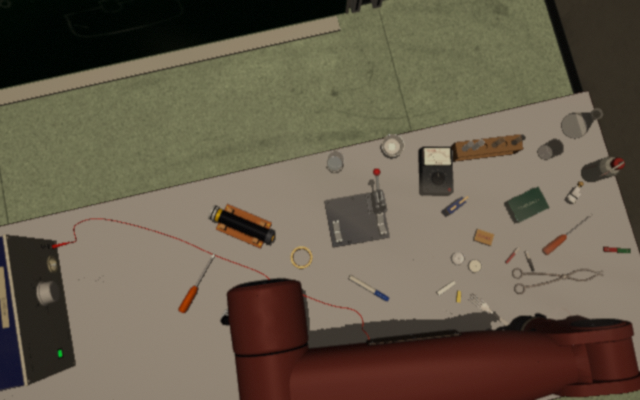

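View pics/side0.png

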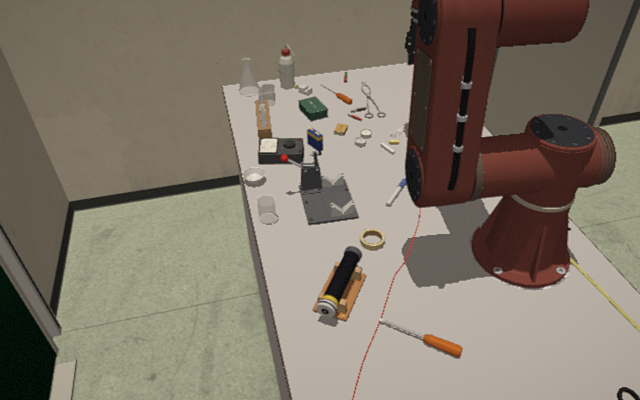

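The top view shows the laser head at about (243,225), with the yellow beam end at left (213,213). The cradle is at (357,219), with its clamp at (378,200) and the red ball at (377,172). I'll enlarge these areas to get pixel landmarks.

```bash
python3 - <<'E'
import cv2,numpy as np
t=cv2.imread("pics/top0.png");s=cv2.imread("pics/side0.png")
r=lambda a,f:cv2.resize(a,None,fx=f,fy=f,interpolation=cv2.INTER_CUBIC)
a=r(t[160:260,200:400],4) # 800x400
cv2.imwrite("pics/topc.png",np.clip(a*1.6,0,255).astype(np.uint8))
b=r(s[140:240,240:370],6)
cv2.imwrite("pics/sidec.png",np.clip(b*1.4,0,255).astype(np.uint8)[:600])
E
```

```text
(no output)
```

View pics/topc.png

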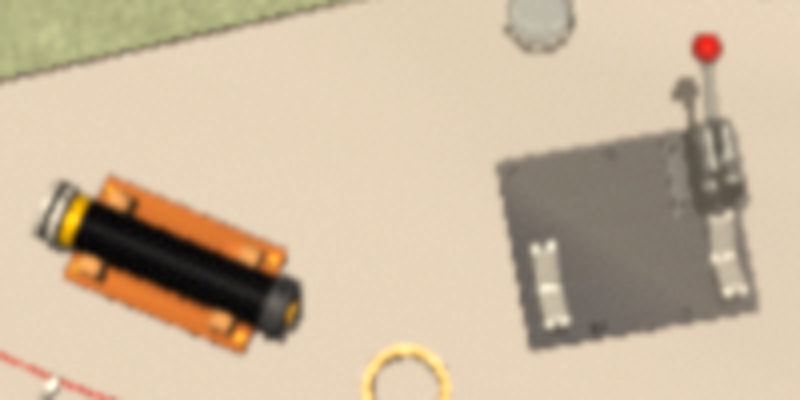

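View pics/sidec.png

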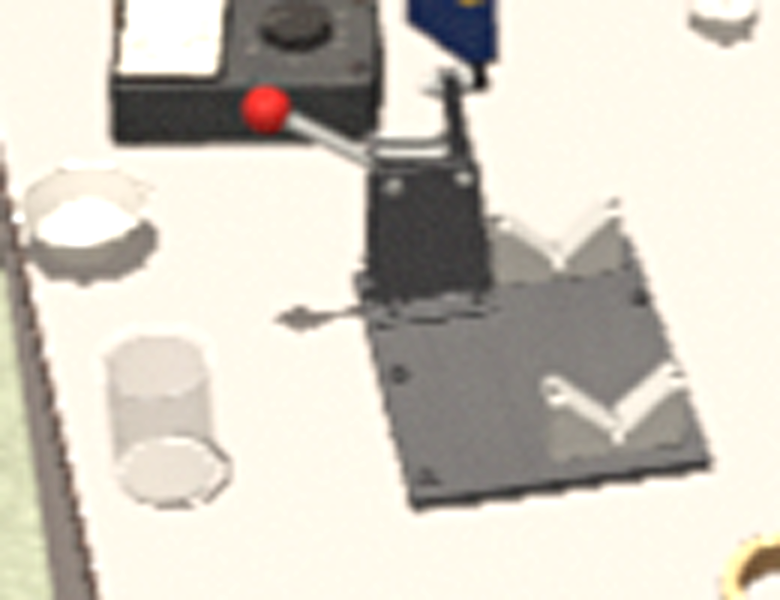

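```bash
cat > h.py <<'E'
import cv2,numpy as np
from rig import robot
np.set_printoptions(precision=2,suppress=True)
class Cam:
    def __init__(s,n):
        c=robot.get_calibration(n);s.n=n;s.T=np.array(c["T"]);s.K=np.array([[c["fx"],0,c["cx"]],[0,c["fy"],c["cy"]],[0,0,1]])
    def ray(s,uv):
        uv=np.atleast_2d(uv).astype(float);d=np.c_[uv,np.ones(len(uv))]@np.linalg.inv(s.K).T@s.T[:3,:3].T
        return s.T[:3,3],d
    def plane(s,uv,z):
        o,d=s.ray(uv);return o+d*((z-o[2])/d[:,2])[:,None]
    def proj(s,P):
        q=(np.atleast_2d(P)-s.T[:3,3])@s.T[:3,:3]@s.K.T;return q[:,:2]/q[:,2:]
def tri(ua,ub,A,B):
    (o1,d1),(o2,d2)=A.ray(ua),B.ray(ub);d1,d2=d1[0],d2[0]
    k=np.linalg.lstsq(np.c_[d1,-d2],o2-o1,rcond=None)[0];p,q=o1+k[0]*d1,o2+k[1]*d2
    return (p+q)/2,np.linalg.norm(p-q)
def blob(m,box):
    x0,y0,x1,y1=box;k=np.zeros_like(m);k[y0:y1,x0:x1]=m[y0:y1,x0:x1]
    n,l,st,c=cv2.connectedComponentsWithStats(k);i=1+np.argmax(st[1:,4]);return c[i],st[i],(l==i).astype(np.uint8)
top,side=Cam("top"),Cam("side")
E
python3 - <<'E'
from h import *
t=cv2.imread("pics/top0.png");s=cv2.imread("pics/side0.png")
def red(i): b,g,r=[i[...,k].astype(int) for k in range(3)];return ((r>90)&(g<0.4*r)&(b<0.4*r)).astype(np.uint8)
a=blob(red(t),(365,160,390,185));b=blob(red(s),(270,145,300,170));print("ball",a[0],a[1][4],b[0],b[1][4],tri(a[0],b[0],top,side))
for n,c,i,box in(("top",top,t,(205,195,285,255)),("side",side,s,(310,235,370,325))):
    g=i.max(2);m=((g<40)).astype(np.uint8);cen,st,mk=blob(m,box)
    pts=np.argwhere(mk)[:,::-1].astype(float);P=c.plane(pts,50)[:,:2]
    r=cv2.minAreaRect(P.astype(np.float32));mu=P.mean(0);w,v=np.linalg.eigh(np.cov(P.T));d=v[:,1]*np.sign(v[1,1])
    print(n,"black",st,mu,d,"rect",r)
    # profile along axis line at tube top
    ts=np.arange(-120,121,4.);L=np.c_[mu+ts[:,None]*d,np.full(len(ts),69.5)]
    uv=c.proj(L).astype(np.float32)
    col=cv2.remap(i,uv[:,0].copy(),uv[:,1].copy(),cv2.INTER_LINEAR)[:,0]
    print([(int(k),*map(int,q)) for k,q in zip(ts,col) if abs(k)>55])
# plate
g=cv2.cvtColor(t,cv2.COLOR_BGR2GRAY);hs=cv2.cvtColor(t,cv2.COLOR_BGR2HSV)
print("gray plate/bench",g[205,345],g[240,310],hs[205,345])
for n,c,i,box in(("top",top,t,(315,180,395,250)),("side",side,s,(295,175,362,226))):
    g=cv2.cvtColor(i,cv2.COLOR_BGR2GRAY);cen,st,mk=blob((g<110).astype(np.uint8),box)
    cs=max(cv2.findContours(mk,0,1)[0],key=cv2.contourArea)
    ap=cv2.approxPolyDP(cs,3,True)[:,0];print(n,ap.tolist(),c.plane(ap,10)[:,:2].tolist())
E
```

```text
ball [376.26 171.41] 27 [283.67 157.65] 43 (array([ 628.91, -242.48,  129.67]), np.float64(2.367986962927714))
top black [218 211  56  33 646] [468.13 134.03] [0.37 0.93] rect ((466.6334533691406, 128.60968017578125), (166.66188049316406, 39.32383346557617), 68.156982421875)
[(-120, 117, 133, 145), (-116, 118, 133, 146), (-112, 118, 133, 146), (-108, 118, 133, 146), (-104, 112, 127, 140), (-100, 78, 89, 98), (-96, 44, 62, 75), (-92, 30, 73, 100), (-88, 36, 58, 74), (-84, 51, 56, 60), (-80, 57, 61, 64), (-76, 55, 59, 62), (-72, 41, 43, 45), (-68, 25, 26, 28), (-64, 20, 22, 24), (-60, 20, 21, 23), (-56, 21, 22, 24), (56, 18, 18, 20), (60, 19, 19, 21), (64, 19, 19, 21), (68, 19, 19, 21), (72, 18, 24, 29), (76, 20, 75, 97), (80, 18, 129, 167), (84, 20, 134, 172), (88, 41, 97, 121), (92, 95, 113, 122), (96, 99, 112, 119), (100, 75, 86, 91), (104, 118, 133, 142), (108, 121, 138, 148), (112, 118, 133, 145), (116, 117, 134, 145), (120, 117, 133, 145)]
side black [325 251  35  50 731] [467.32 125.48] [0.35 0.94] rect ((466.9671936035156, 124.36536407470703), (156.23106384277344, 39.3449401855
[... 1257 characters left out ...]
1, 175], [298, 191], [309, 224], [357, 218], [353, 205], [343, 215], [329, 205], [332, 201], [341, 207], [351, 199], [342, 177], [332, 185], [320, 175]] [[588.2960442606463, -317.48144916458966], [593.8874440197075, -238.81715981065474], [556.2990948707375, -93.95413486469818], [421.74170619313963, -118.91811501802829], [431.10798676290625, -174.8449619015338], [460.94636563554866, -131.4873719467913], [500.7526701164196, -174.77409471058616], [491.99407881955796, -192.67449357214502], [466.06391938446006, -165.98676179756433], [436.0730268526386, -201.78985476371088], [460.68357869524107, -307.3214188825274], [491.7881416991766, -267.6487724388022], [529.0460306860413, -317.48021476111546]]
```

```bash
python3 - <<'E'
from h import *
t=cv2.imread("pics/top0.png");s=cv2.imread("pics/side0.png")
def edges(i,c,O,a,z,lst):
    g=cv2.cvtColor(i,cv2.COLOR_BGR2GRAY).astype(np.float32);xh=np.array([np.cos(a),np.sin(a)]);yh=np.array([-xh[1],xh[0]]);out=[]
    for ax,val,lo,hi in lst:   # edge at cradle coord ax=val
        P=[]
        for q in np.arange(lo,hi,4.):
            e=np.arange(-12,12.1,.5);lc=np.zeros((len(e),2));lc[:,ax]=val+e;lc[:,1-ax]=q
            W=np.c_[O+lc[:,:1]*xh+lc[:,1:]*yh,np.full(len(e),z)];uv=c.proj(W).astype(np.float32)
            p=cv2.remap(g,uv[:,0].copy(),uv[:,1].copy(),cv2.INTER_LINEAR)[:,0];gr=np.abs(np.gradient(p))
            if gr.max()<2: continue
            w=gr**2;P.append(lc[0]*0+[q,val+(w*e).sum()/w.sum()])
        P=np.array(P);k=np.polyfit(P[:,0],P[:,1],1);r=P[:,1]-np.polyval(k,P[:,0]);ok=abs(r)<1.5
        k=np.polyfit(P[ok,0],P[ok,1],1);out.append((["x","y"][ax],val,"at mid",np.polyval(k,(lo+hi)/2).round(2),"slope",k[0].round(4),ok.sum(),len(ok)))
    for o in out: print(*o)
O=np.array([475.5,-205.7]);a=np.radians(12.)
print("top");edges(t,top,O,a,10,[(0,-44,-80,80),(1,88,-38,95),(0,102,0,80)])
edges(t,top,O,a,0,[(1,-88,-38,30)])
print("side z10 (x edges), z0 (y edge)");edges(s,side,O,a,10,[(0,-44,-80,80),(0,102,-10,80)]);edges(s,side,O,a,0,[(1,88,-35,95)])
for n,c,i,box in(("top",top,t,(325,215,345,245)),("side",side,s,(328,195,358,216))):
    g=cv2.cvtColor(i,cv2.COLOR_BGR2GRAY);cen,st,mk=blob((g>(100 if n=="top" else 150)).astype(np.uint8),box)
    P=c.plane(cen,35.4)[0,:2];d=P-O;x=np.array([np.cos(a),np.sin(a)]);print(n,"Vblock",cen,st,P,"cradle",d@x,d@[-x[1],x[0]])
E
```

```text
top
x -44 at mid -44.07 slope 0.0042 38 40
y 88 at mid 88.19 slope 0.0148 30 34
x 102 at mid 102.33 slope 0.008 20 20
y -88 at mid -86.58 slope -0.006 12 17
side z10 (x edges), z0 (y edge)
x -44 at mid -40.49 slope 0.0007 39 40
x 102 at mid 105.03 slope -0.0007 22 23
y 88 at mid 85.33 slope 0.003 32 33
top Vblock [326.95 232.66] [325 215   7  30 129] [ 456.55 -110.4 ] cradle 1.274444619442562 97.15585194222399
side Vblock [348.62 203.89] [331 195  27  19 149] [ 445.12 -150.35] cradle -18.206870295505933 60.45628947744649
```

```bash
Z=0; python3 -m crank '[[[0,0,0],[0,0,-0.116],1],[[0,0,0],[0,0,-0.116],1],[[0,0,0],[0,0,-0.116],1],[[0,0,0],[0,0,-0.116],1],[[0,0,0],[0,0,-0.116],1],[[0,0,0],[0,0,-0.116],1],[[0,0,0],[0,0,-0.117],1],[[0,0,0],[0,0,0],1]]'; python3 -m crank '[[[1.5,0,0],[0,0,0],1],[[3,-0.2,0],[0,0,0],1],[[3.5,-0.2,0],[0,0,0],1],[[3.5,-0.2,0],[0,0,0],1],[[3.5,-0.2,0],[0,0,0],1],[[3.5,-0.2,0],[0,0,0],1],[[3.5,-0.2,0],[0,0,0],1],[[3.5,-0.2,0],[0,0,0],1],[[3.5,-0.2,0],[0,0,0],1],[[3.5,-0.2,0],[0,0,0],1],[[3.5,-0.2,0],[0,0,0],1],[[0.5,0,0],[0,0,0],1]]'
```

```text
clock: 0.77
ee_pos: [224.1, -556.4, 230.8]
ee_rot: [-2.591, -1.775, -0.0]
ft_force: [-0.4, -0.0, 0.1]
grip_width: 1.002
finger_force: 0.0
clock: 1.77
ee_pos: [340.1, -205.6, 231.6]
ee_rot: [-2.597, -1.767, -0.002]
ft_force: [-0.6, -0.1, -0.5]
grip_width: 1.001
finger_force: 0.0
```

```bash
python3 -m crank '[[[1.5,0,0],[0,0,0],1],[[3,0,0],[0,0,0],1],[[3.6,-0.1,0],[0,0,0],1],[[3.6,-0.1,0],[0,0,0],1],[[3.6,-0.1,0],[0,0,0],1],[[3.6,-0.1,0],[0,0,0],1],[[3.6,0,1],[0,0,0],1],[[3.6,0,2],[0,0,0],1],[[3.6,0,2],[0,0,0],1],[[3.6,0,2],[0,0,0],1],[[2.8,0,2],[0,0,0],1],[[1,0,1],[0,0,0],1]]'; python3 -m crank '[[[0,0,0],[0,0,0],1],[[0,0,0],[0,0,0],1],[[0,0,0],[0,0,0],1]]'
python3 - <<'E'
from h import *
for n in("top","side"): cv2.imwrite(f"pics/{n}1.png",robot.read_camera(n))
a=cv2.imread("pics/top1.png")[140:290,180:310];b=cv2.imread("pics/side1.png")[200:350,280:410]
cv2.imwrite("pics/g1.png",cv2.resize(np.hstack([a,b]),None,fx=3,fy=3))
E
```

```text
clock: 2.77
ee_pos: [470.8, 139.9, 128.3]
ee_rot: [-2.596, -1.766, 0.003]
ft_force: [-0.3, 0.2, -1.4]
grip_width: 1.005
finger_force: 0.0
clock: 3.02
ee_pos: [471.7, 136.0, 132.2]
ee_rot: [2.598, 1.765, 0.001]
ft_force: [0.8, -0.0, 1.2]
grip_width: 1.0
finger_force: 0.0
```

View pics/g1.png

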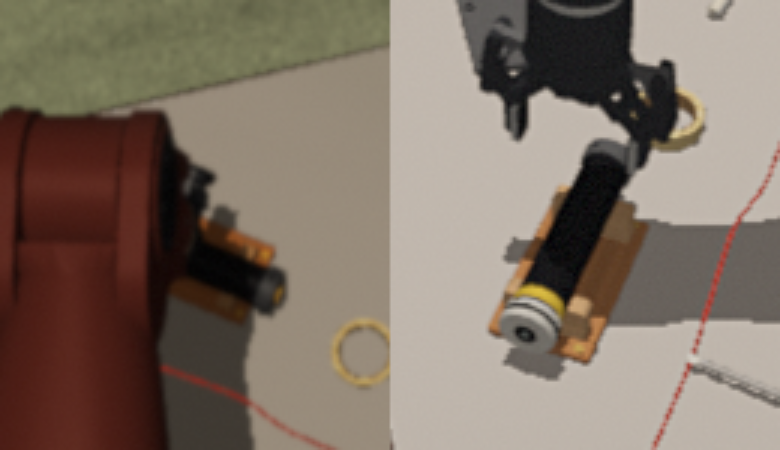

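The side crop shows both fingertips straddling the tube, at crop pixels (515,135) and (640,165). I'll correct by about 5 mm and go down.

```bash
python3 -m crank '[[[0.5,-0.15,0],[0,0,0],1],[[0,0,1.2],[0,0,0],1],[[0,0,1.2],[0,0,0],1],[[0,0,1.2],[0,0,0],1],[[0,0,1.2],[0,0,0],1],[[0,0,1.2],[0,0,0],1],[[0,0,1.2],[0,0,0],1],[[0,0,1.2],[0,0,0],1],[[0,0,1.2],[0,0,0],1],[[0,0,0.8],[0,0,0],1],[[0,0,0],[0,0,0],1],[[0,0,0],[0,0,0],1]]'
```

```text
clock: 4.12
ee_pos: [471.5, 142.2, 26.9]
ee_rot: [-2.596, -1.768, 0.001]
ft_force: [0.3, 0.4, 0.1]
grip_width: 1.004
finger_force: 0.0
```

```bash
python3 -m crank '[[[0,0,0],[0,0,0],0.55],[[0,0,0],[0,0,0],0.55],[[0,0,0],[0,0,0],0.55],[[0,0,0],[0,0,0],0.55],[[0,0,0],[0,0,0],0.55],[[0,0,0],[0,0,0],0.55]]';python3 -m crank '[[[0,0,0],[0,0,0],0.48],[[0,0,0],[0,0,0],0.48],[[0,0,0],[0,0,0],0.48]]';python3 -m crank '[[[0,0,0],[0,0,0],0.46],[[0,0,0],[0,0,0],0.46],[[0,0,0],[0,0,0],0.46]]'
```

```text
clock: 4.62
ee_pos: [471.9, 142.2, 27.5]
ee_rot: [2.596, 1.768, 0.0]
ft_force: [-0.1, -0.4, 0.4]
grip_width: 0.552
finger_force: 0.0
clock: 4.87
ee_pos: [473.9, 141.6, 28.5]
ee_rot: [2.594, 1.766, 0.004]
ft_force: [5.1, -2.6, 1.7]
grip_width: 0.479
finger_force: 3.1
clock: 5.12
ee_pos: [474.5, 141.5, 28.7]
ee_rot: [2.594, 1.765, 0.006]
ft_force: [7.3, -4.4, 2.3]
grip_width: 0.463
finger_force: 13.6
```

```bash
python3 -m crank '[[[0,0.2,0],[0,0,0],0.46],[[0,0.1,0],[0,0,0],0.455],[[0,0,0],[0,0,0],0.45],[[0,0,0],[0,0,0],0.45]]';python3 -m crank '[[[0,0,0],[0,0,0],0.44],[[0,0,0],[0,0,0],0.44],[[0,0,0],[0,0,0],0.44]]'
```

```text
clock: 5.45
ee_pos: [474.7, 141.4, 28.6]
ee_rot: [-2.596, -1.769, -0.001]
ft_force: [-5.6, 0.6, 14.1]
grip_width: 0.46
finger_force: 32.8
clock: 5.7
ee_pos: [474.7, 141.4, 28.7]
ee_rot: [-2.596, -1.769, -0.001]
ft_force: [-7.5, 0.7, 15.2]
grip_width: 0.454
finger_force: 53.4
```

```bash
python3 -m crank '[[[0,0,-0.3],[0,0,0],0.447],[[0,0,-0.7],[0,0,0],0.447],[[0,0,-1.5],[0,0,0],0.447],[[0,0,-2],[0,0,0],0.447],[[0,0,-2],[0,0,0],0.447],[[0,0,-2],[0,0,0],0.447],[[0,0,-2],[0,0,0],0.447],[[0,0,-2],[0,0,0],0.447],[[0,0,-2],[0,0,0],0.447],[[0,0,-1.5],[0,0,0],0.447],[[0,0,-0.8],[0,0,0],0.447],[[0,0,0],[0,0,0],0.447]]'; python3 -m crank '[[[0,0,0],[0,0,0],0.447],[[0,0,0],[0,0,0],0.447]]'
```

```text
clock: 6.7
ee_pos: [475.4, 141.1, 197.0]
ee_rot: [2.595, 1.768, 0.003]
ft_force: [-0.3, 0.2, -2.2]
grip_width: 0.453
finger_force: 51.6
clock: 6.87
ee_pos: [474.0, 141.1, 193.9]
ee_rot: [-2.596, -1.768, 0.003]
ft_force: [0.2, -0.4, -3.3]
grip_width: 0.451
finger_force: 51.5
```

```bash
python3 -m crank '[[[0,0,0],[0,0,-0.06],0.447],[[0,0,0],[0,0,-0.105],0.447],[[0,0,0],[0,0,-0.105],0.447],[[0,0,0],[0,0,-0.105],0.447],[[0,0,0],[0,0,-0.105],0.447],[[0,0,0],[0,0,-0.105],0.447],[[0,0,0],[0,0,0],0.447]]'; python3 -m crank '[[[-1,-0.2,0],[0,0,0],0.447],[[-2.5,-0.5,0],[0,0,0],0.447],[[-3.5,-0.7,0],[0,0,0],0.447],[[-3.5,-0.7,0],[0,0,0],0.447],[[-3.5,-0.7,0],[0,0,0],0.447],[[-3.5,-0.7,0],[0,0,0],0.447],[[-3.5,-0.7,0],[0,0,0],0.447],[[-3.5,-0.7,0],[0,0,0],0.447],[[-3.5,-0.7,0],[0,0,0],0.447],[[-3.5,-0.7,0],[0,0,0],0.447],[[-2,-0.5,0],[0,0,0],0.447],[[-0.6,-0.05,0],[0,0,0],0.447]]'; python3 -m crank '[[[0,0,0],[0,0,0],0.447],[[0,0,0],[0,0,0],0.447],[[0,0,0],[0,0,0],0.447]]'
```

```text
clock: 7.45
ee_pos: [473.9, 141.1, 193.9]
ee_rot: [-1.97, -2.445, 0.002]
ft_force: [-0.6, 0.3, -2.8]
grip_width: 0.451
finger_force: 51.5
clock: 8.45
ee_pos: [477.6, -210.3, 194.4]
ee_rot: [-1.985, -2.434, 0.002]
ft_force: [0.9, -0.4, -2.6]
grip_width: 0.451
finger_force: 51.5
clock: 8.7
ee_pos: [478.6, -205.6, 195.1]
ee_rot: [-1.976, -2.441, -0.0]
ft_force: [-0.2, 0.1, -2.8]
grip_width: 0.453
finger_force: 51.5
```

```bash
python3 -m crank '[[[0,0,0.5],[0,0,0],0.447],[[0,0,1.2],[0,0,0],0.447],[[0,0,1.5],[0,0,0],0.447],[[0,0,1.5],[0,0,0],0.447],[[0,0,1.5],[0,0,0],0.447],[[0,0,1.5],[0,0,0],0.447],[[0,0,1.5],[0,0,0],0.447],[[0,0,1.5],[0,0,0],0.447],[[0,0,1.3],[0,0,0],0.447],[[0,0,0.8],[0,0,0],0.447],[[0,0,0],[0,0,0],0.447],[[0,0,0],[0,0,0],0.447]]'
python3 - <<'E'
from h import *
for n in("top","side"): cv2.imwrite(f"pics/{n}2.png",robot.read_camera(n))
a=cv2.imread("pics/top2.png")[160:260,310:410];b=cv2.imread("pics/side2.png")[140:240,270:370]
cv2.imwrite("pics/g2.png",np.clip(cv2.resize(np.hstack([a,b]),None,fx=4,fy=4,interpolation=2)*1.5,0,255))
E
```

```text
clock: 9.7
ee_pos: [478.5, -206.3, 67.0]
ee_rot: [-1.976, -2.442, 0.0]
ft_force: [0.9, -0.3, -2.5]
grip_width: 0.455
finger_force: 51.4[ WARN:0@3.499] global loadsave.cpp:1063 imwrite_ Unsupported depth image for selected encoder is fallbacked to CV_8U.
```

View pics/g2.png

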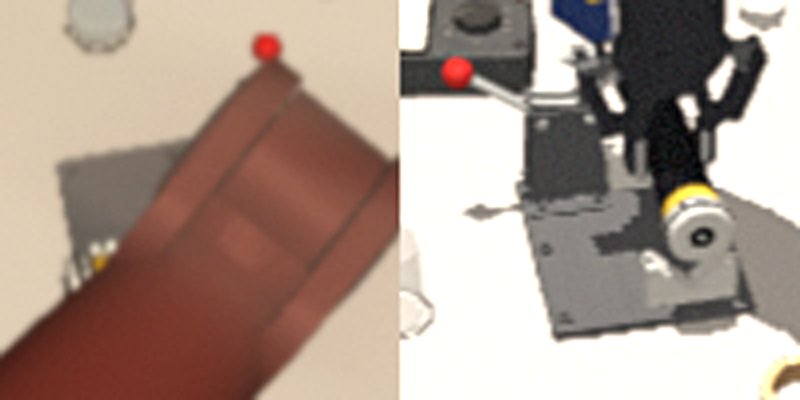

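The side crop shows the beam face centre at (703,228), above the near V-block. The top view shows the yellow band at (100,262). Next I'll measure the lengthwise position against the cradle.

```bash
python3 - <<'E'
from h import *
a=np.radians(12);X=np.array([np.cos(a),np.sin(a)]);Y=np.array([-X[1],X[0]])
t=cv2.imread("pics/top2.png");s=cv2.imread("pics/side2.png")
g=cv2.cvtColor(s,cv2.COLOR_BGR2GRAY);cen,st,mk=blob((g<70).astype(np.uint8),(340,191,352,203));print("hole",cen,st)
Os=np.array([479.4,-207.6]);Ot=np.array([475.5,-205.7])
for z in(86,88,90):
    d=side.plane(cen,z)[0,:2]-Os;print("side face z",z,d@X,d@Y)
# top: profile along axis at tube top
for xo in(0,2,4):
  ts=np.arange(72,108,2.);L=np.c_[Ot+xo*X+ts[:,None]*Y,np.full(len(ts),108.)];uv=top.proj(L).astype(np.float32)
  print(xo,[(int(k),*map(int,q)) for k,q in zip(ts,cv2.remap(t,uv[:,0].copy(),uv[:,1].copy(),1)[:,0])])
for xo in(0,2,4):
  ts=np.arange(72,108,2.);L=np.c_[Os+xo*X+ts[:,None]*Y,np.full(len(ts),108.)];uv=side.proj(L).astype(np.float32)
  print(xo,[(int(k),*map(int,q)) for k,q in zip(ts,cv2.remap(s,uv[:,0].copy(),uv[:,1].copy(),1)[:,0])])
E
```

```text
hole [345.25 198.96] [343 197   6   5  24]
side face z 86 -2.509503894836481 98.10790954978471
side face z 88 -1.9262979601190757 100.40011307072017
side face z 90 -1.3430920254016314 102.69231659165585
0 [(72, 24, 30, 60), (74, 23, 30, 59), (76, 23, 29, 58), (78, 23, 29, 56), (80, 23, 28, 55), (82, 23, 28, 54), (84, 23, 29, 53), (86, 24, 30, 52), (88, 26, 31, 52), (90, 39, 45, 62), (92, 58, 67, 81), (94, 82, 94, 106), (96, 88, 99, 111), (98, 79, 89, 99), (100, 65, 74, 83), (102, 65, 75, 84), (104, 83, 95, 105), (106, 105, 120, 130)]
2 [(72, 23, 30, 58), (74, 23, 29, 56), (76, 24, 29, 56), (78, 23, 28, 54), (80, 23, 29, 53), (82, 25, 30, 53), (84, 29, 35, 55), (86, 32, 37, 56), (88, 37, 43, 59), (90, 50, 58, 70), (92, 75, 86, 97), (94, 100, 113, 123), (96, 108, 122, 131), (98, 92, 104, 113), (100, 76, 87, 94), (102, 70, 80, 88), (104, 89, 100, 110), (106, 106, 120, 132)]
4 [(72, 23, 29, 56), (74, 22, 29, 55), (76, 23, 30, 55), (78, 23, 30, 53), (80, 26, 32, 54), (82, 32, 38, 57), (84, 45, 51, 68), (86, 52, 59, 74), (88, 56, 64, 76), (90, 60, 68, 78), (92, 85, 97, 106), (94, 109, 122,
[... 566 characters left out ...]
08), (78, 87, 169, 195), (80, 114, 158, 176), (82, 138, 156, 167), (84, 151, 160, 167), (86, 150, 154, 159), (88, 125, 132, 136), (90, 111, 118, 123), (92, 146, 155, 161), (94, 179, 191, 196), (96, 167, 178, 183), (98, 149, 158, 164), (100, 126, 135, 140), (102, 106, 114, 118), (104, 98, 106, 110), (106, 98, 105, 109)]
4 [(72, 55, 161, 191), (74, 59, 171, 202), (76, 63, 177, 207), (78, 80, 168, 194), (80, 101, 157, 177), (82, 130, 158, 171), (84, 158, 169, 176), (86, 161, 164, 169), (88, 130, 134, 139), (90, 120, 126, 131), (92, 147, 156, 161), (94, 175, 186, 192), (96, 170, 181, 187), (98, 159, 169, 176), (100, 131, 139, 145), (102, 104, 112, 117), (104, 100, 107, 111), (106, 99, 105, 110)]
```

Side-view estimates put the head's lengthwise offset near zero, inside the ±5 mm play, and x is within about 2 mm. I'll lower it while watching the force.

```bash
python3 -m crank '[[[0,0,0.4],[0,0,0],0.447],[[0,0,0.6],[0,0,0],0.447],[[0,0,0.6],[0,0,0],0.447],[[0,0,0.6],[0,0,0],0.447],[[0,0,0.5],[0,0,0],0.447],[[0,0,0.3],[0,0,0],0.447],[[0,0,0.2],[0,0,0],0.447],[[0,0,0],[0,0,0],0.447],[[0,0,0],[0,0,0],0.447]]'; python3 -m crank '[[[0,0,0.1],[0,0,0],0.447],[[0,0,0.1],[0,0,0],0.447],[[0,0,0],[0,0,0],0.447]]'; python3 -m crank '[[[0,0,0.1],[0,0,0],0.447],[[0,0,0],[0,0,0],0.447]]'
```

```text
clock: 10.55
ee_pos: [478.7, -206.7, 35.3]
ee_rot: [1.976, 2.442, -0.0]
ft_force: [0.4, -0.8, -2.0]
grip_width: 0.453
finger_force: 51.4
clock: 10.8
ee_pos: [478.7, -206.7, 33.3]
ee_rot: [1.976, 2.442, -0.0]
ft_force: [-0.3, 0.3, -2.7]
grip_width: 0.456
finger_force: 51.4
clock: 10.97
ee_pos: [478.7, -206.6, 32.2]
ee_rot: [-1.976, -2.442, 0.0]
ft_force: [-0.1, 0.9, -2.7]
grip_width: 0.455
finger_force: 51.4
```

```bash
for i in 1 2 ; do python3 -m crank '[[[0,0,0.1],[0,0,0],0.447],[[0,0,0],[0,0,0],0.447]]' | grep -E 'ee_pos|ft'; done;  python3 -m crank '[[[0,0,0.1],[0,0,0],0.447],[[0,0,0],[0,0,0],0.447]]' | grep -E 'ee_pos|ft'
```

```text
ee_pos: [478.6, -206.6, 31.1]
ft_force: [-0.1, -0.6, -3.3]
ee_pos: [478.6, -206.6, 30.1]
ft_force: [0.3, -1.4, -2.8]
ee_pos: [478.6, -206.6, 29.1]
ft_force: [0.3, 0.1, -2.4]
```

```bash
python3 -m crank '[[[0,0,0.05],[0,0,0],0.447],[[0,0,0.05],[0,0,0],0.447],[[0,0,0],[0,0,0],0.447]]' | grep -E 'ee_pos|ft';  python3 -m crank '[[[0,0,0.05],[0,0,0],0.447],[[0,0,0],[0,0,0],0.447]]' | grep -E 'ee_pos|ft'
```

```text
ee_pos: [478.7, -206.7, 28.3]
ft_force: [-0.9, -0.8, -2.3]
ee_pos: [478.8, -206.7, 28.1]
ft_force: [-1.3, 0.5, 1.6]
```

```bash
python3 -m crank '[[[0,-0.05,0.05],[0,0,0],0.447],[[0,0,0],[0,0,0],0.46],[[0,0,0],[0,0,0],0.475],[[0,0,0],[0,0,0],0.49],[[0,0,0],[0,0,0],0.52],[[0,0,0],[0,0,0],0.6],[[0,0,0],[0,0,0],0.7],[[0,0,0],[0,0,0],0.85],[[0,0,0],[0,0,0],1],[[0,0,0],[0,0,0],1],[[0,0,0],[0,0,0],1],[[0,0,0],[0,0,0],1]]'; python3 -m crank '[[[0,0,0],[0,0,0],1],[[0,0,0],[0,0,0],1],[[0,0,0],[0,0,0],1],[[0,0,-0.5],[0,0,0],1],[[0,0,-1.2],[0,0,0],1],[[0,0,-2],[0,0,0],1],[[0,0,-2.5],[0,0,0],1],[[0,0,-2.5],[0,0,0],1],[[0,0,-2.5],[0,0,0],1],[[0,0,-2.5],[0,0,0],1],[[0,0,-2.5],[0,0,0],1],[[0,0,-2.5],[0,0,0],1]]'
python3 -m crank '[[[0,0,-1],[0,0,0],1],[[0,0,0],[0,0,0],0],[[0,0,0],[0,0,0],0]]'
```

```text
clock: 12.88
ee_pos: [478.2, -206.8, 27.3]
ee_rot: [1.976, 2.442, -0.0]
ft_force: [-1.2, 0.3, -0.0]
grip_width: 1.004
finger_force: 0.0
clock: 13.88
ee_pos: [478.1, -206.7, 216.9]
ee_rot: [1.975, 2.441, -0.0]
ft_force: [1.0, -0.6, -0.0]
grip_width: 1.001
finger_force: 0.0
clock: 14.13
ee_pos: [478.3, -206.9, 224.4]
ee_rot: [1.976, 2.441, -0.0]
ft_force: [0.3, -0.6, -0.3]
grip_width: 0.748
finger_force: 0.0
```

```bash
python3 -m crank '[[[-0.5,1,0],[0,0,0],0],[[-0.9,2.4,0],[0,0,0],0],[[-0.9,2.5,0],[0,0,0],0],[[-0.9,2.5,0],[0,0,0],0],[[-0.9,2.5,0],[0,0,0],0],[[-0.9,2.5,0],[0,0,0],0],[[-0.9,2.4,0],[0,0,0],0],[[-0.8,2,0],[0,0,0],0],[[0,0,0],[0,0,0],0],[[0,0,0],[0,0,0],0],[[0,0,0],[0,0,0],0]]'
python3 - <<'E'
from h import *
a=np.radians(12);X=np.array([np.cos(a),np.sin(a)]);Y=np.array([-X[1],X[0]])
im=robot.read_camera("side");cv2.imwrite("pics/side3.png",im)
b=im[130:240,250:400];cv2.imwrite("pics/g3.png",cv2.resize(b,None,fx=5,fy=5,interpolation=2))
p=robot.sense()["ee_pos"];d=p[:2]-[478,-206.7];print("TCP cradle",d@X,d@Y,p[2])
E
```

```text
clock: 15.05
ee_pos: [665.4, -234.8, 222.8]
ee_rot: [-1.975, -2.44, 0.001]
ft_force: [-0.3, -0.1, 0.3]
grip_width: -0.001
finger_force: 0.0
TCP cradle 177.4089710629396 -66.51273928886397 223.74421316543814
```

View pics/g3.png

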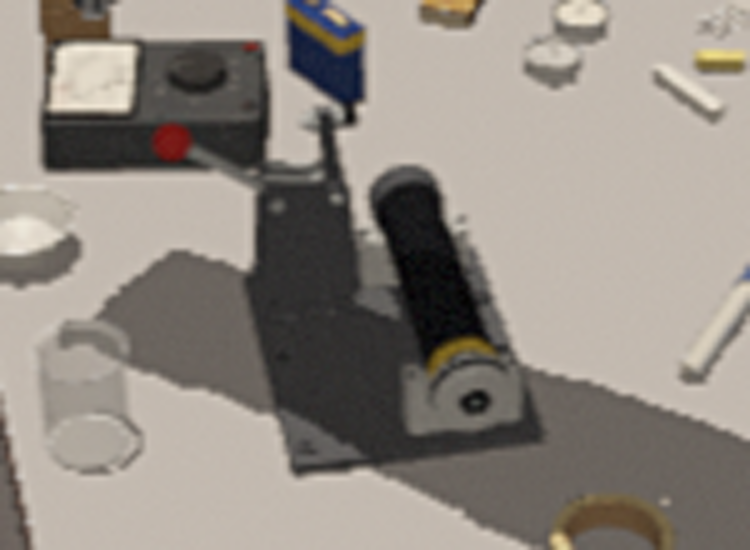

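The head lies in both V's, with the beam-end face at crop (475,402), the cap outside the near block and the clamp open. Now I'll go down behind the ball and check the seating numerically.

```bash
python3 - <<'E'
from h import *
a=np.radians(12);X=np.array([np.cos(a),np.sin(a)]);Y=np.array([-X[1],X[0]])
s=cv2.imread("pics/side3.png");g=cv2.cvtColor(s,cv2.COLOR_BGR2GRAY);cen,st,mk=blob((g<45).astype(np.uint8),(341,206,350,215));print(cen,st[4])
d=side.plane(cen,48)[0,:2]-[479.4,-207.6];print("beam end in cradle (side)",d@X,d@Y)
E
python3 -m crank '[[[0,0,0.6],[0,0,0],0],[[0,0,1.5],[0,0,0],0],[[0,0,2],[0,0,0],0],[[0,0,2],[0,0,0],0],[[0,0,2],[0,0,0],0],[[0,0,1.3],[0,0,0],0],[[0,0,0.6],[0,0,0],0],[[0,0,0],[0,0,0],0],[[0,0,0],[0,0,0],0]]'; python3 -m crank '[[[0,-0.4,0],[0,0,0],0],[[0,-0.4,0],[0,0,0],0],[[0,0,0],[0,0,0],0]]'
```

```text
[344.8  209.67] 15
beam end in cradle (side) -1.8635933175753578 98.81617168729034
clock: 15.85
ee_pos: [666.3, -235.3, 125.2]
ee_rot: [1.976, 2.441, 0.0]
ft_force: [0.8, 0.6, 0.1]
grip_width: -0.003
finger_force: 0.0
clock: 16.1
ee_pos: [658.3, -237.3, 125.6]
ee_rot: [1.976, 2.441, -0.0]
ft_force: [-0.2, 0.5, 0.4]
grip_width: 0.002
finger_force: 0.0
```

```bash
python3 -m crank '[[[0,-0.4,0],[0,0,0],0],[[0,-0.4,-0.2],[0,0,0],0],[[0,-0.4,-0.35],[0,0,0],0],[[0,-0.5,-0.4],[0,0,0],0]]'; python3 -m crank '[[[0,-0.5,-0.35],[0,0,0],0],[[0,-0.5,-0.3],[0,0,0],0],[[0,-0.6,-0.25],[0,0,0],0],[[0,-0.6,-0.25],[0,0,0],0],[[0,-0.6,-0.2],[0,0,0],0],[[0,-0.6,-0.15],[0,0,0],0]]'
```

```text
clock: 16.43
ee_pos: [642.8, -240.2, 134.9]
ee_rot: [1.974, 2.441, 0.003]
ft_force: [6.1, 1.8, 4.4]
grip_width: 0.004
finger_force: 3.7
clock: 16.93
ee_pos: [611.7, -247.2, 153.9]
ee_rot: [1.969, 2.437, 0.008]
ft_force: [7.8, 9.0, 22.1]
grip_width: 0.0
finger_force: 11.3
```

```bash
python3 - <<'E'
from h import *
im=robot.read_camera("side");cv2.imwrite("pics/side4.png",im)
b=im[110:200,240:360];cv2.imwrite("pics/g4.png",cv2.resize(b,None,fx=6,fy=6,interpolation=2))
s=robot.sense();print(s["ee_pos"],s["ft_force"],s["moment"])
E
```

```text
[ 610.76 -247.38  154.36] [ 4.97  8.02 19.01] [ 1.69 -0.99  0.01]
```

View pics/g4.png

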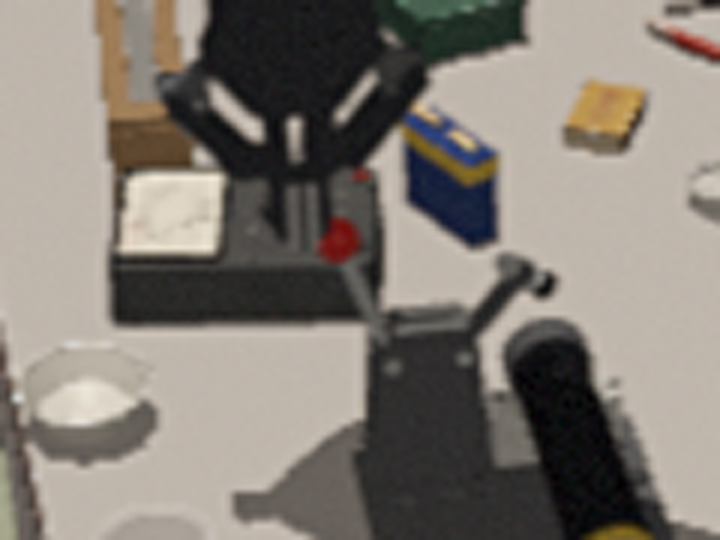

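The ball (341,240) is only part way over, and the shut fingertips have ridden up on to the top of it. I'll find the ball, back off up and behind it, and push again lower.

```bash
cat > ball.py <<'E'
from h import *
a=np.radians(12);X=np.array([np.cos(a),np.sin(a),0]);Y=np.array([-X[1],X[0],0]);O=np.array([478.5,-206.7,0])
def ball(f):
    i=cv2.imread(f).astype(int);m=((i[...,2]>70)&(i[...,1]<.4*i[...,2])&(i[...,0]<.4*i[...,2])).astype(np.uint8)
    c,st,_=blob(m,(270,140,345,190));o,d=side.ray(c);d=d[0];k=((O-67*Y-o)@Y)/(d@Y);P=o+k*d-O
    print("px",c,st[4],"x_c",P@X,"z",P[2],"phi",np.degrees(np.arctan2(P[2]-84,P@X-84)))
def tcp():
    p=robot.sense()["ee_pos"]-O;print("tcp",p@X,p@Y,p[2])
E
python3 -c "
from ball import *
ball('pics/side0.png');ball('pics/side4.png');tcp()"
python3 -m crank '[[[0,0,-1],[0,0,0],0],[[0,1,-1],[0,0,0],0],[[0,1.5,0],[0,0,0],0],[[0,1.5,0],[0,0,0],0],[[0,0,0],[0,0,0],0],[[0,0,0],[0,0,0],0]]'
python3 -c "
from ball import *
cv2.imwrite('pics/side5.png',robot.read_camera('side'));ball('pics/side5.png');tcp()"
```

```text
px [283.63 157.85] 46 x_c 140.9356444059851 z 128.91011435055225 phi 38.2659288094959
px [296.31 149.81] 32 x_c 103.3300713496827 z 151.20213913538828 phi 73.9526101256842
tcp 120.9152000297791 -67.28631258373902 154.3631384936655
clock: 17.48
ee_pos: [647.5, -239.0, 168.6]
ee_rot: [-1.975, -2.442, 0.001]
ft_force: [-0.2, 0.1, -0.3]
grip_width: -0.0
finger_force: 0.0
px [296.87 148.87] 39 x_c 101.5974463041158 z 154.17401291258318 phi 75.92231131024784
tcp 158.23550416776038 -66.8273323390649 168.5866787926881
```

```bash
python3 -m crank '[[[0,0,0.7],[0,0,0],0],[[0,0,1.2],[0,0,0],0],[[0,-0.6,0],[0,0,0],0],[[0,-1,0],[0,0,0],0],[[0,-1,0],[0,0,0],0],[[0,-0.8,0],[0,0,0],0],[[0,-0.5,0],[0,0,0],0],[[0,-0.4,0],[0,0,0],0],[[0,0,0],[0,0,0],0]]'
python3 -m crank '[[[0,-0.4,0],[0,0,0],0],[[0,-0.4,0],[0,0,0],0],[[0,-0.4,0],[0,0,0],0],[[0,-0.4,0],[0,0,0],0]]'
python3 -c "
from ball import *
cv2.imwrite('pics/side6.png',robot.read_camera('side'));ball('pics/side6.png');tcp()"
```

```text
clock: 18.28
ee_pos: [605.0, -248.4, 150.1]
ee_rot: [1.977, 2.441, -0.001]
ft_force: [0.3, -0.5, -0.0]
grip_width: -0.001
finger_force: 0.0
clock: 18.62
ee_pos: [589.6, -251.5, 149.7]
ee_rot: [-1.976, -2.442, 0.0]
ft_force: [2.0, 0.2, 1.3]
grip_width: 0.001
finger_force: 0.8
px [305.22 147.38] 32 x_c 77.54831407777517 z 155.83516989302768 phi 95.13209961092785
tcp 98.72913152860163 -66.88524430560872 149.61381847218564
```

```bash
python3 -m crank '[[[0,-0.6,0],[0,0,0],0],[[0,-0.6,0],[0,0,0],0],[[0,-0.6,0.05],[0,0,0],0],[[0,-0.6,0.1],[0,0,0],0],[[0,-0.6,0.15],[0,0,0],0],[[0,0,0],[0,0,0],0]]'
python3 -c "
from ball import *
cv2.imwrite('pics/side7.png',robot.read_camera('side'));ball('pics/side7.png');tcp()"
```

```text
clock: 19.17
ee_pos: [559.3, -257.9, 146.4]
ee_rot: [-1.977, -2.441, 0.001]
ft_force: [-0.0, -0.5, -0.2]
grip_width: -0.004
finger_force: 0.0
px [316.32 148.58] 31 x_c 45.61973530240433 z 147.10753117748504 phi 121.30681659769184
tcp 68.94023795755285 -66.94811023398148 146.63623154730683
```

```bash
python3 -m crank '[[[0,-0.4,0.2],[0,0,0],0],[[0,-0.4,0.2],[0,0,0],0],[[0,-0.3,0.2],[0,0,0],0],[[0,-0.3,0.2],[0,0,0],0],[[0,-0.3,0.25],[0,0,0],0],[[0,-0.2,0.2],[0,0,0],0],[[0,0,0],[0,0,0],0]]'
python3 -c "
from ball import *
cv2.imwrite('pics/side8.png',robot.read_camera('side'));ball('pics/side8.png');tcp()"
```

```text
clock: 19.8
ee_pos: [541.3, -261.5, 133.5]
ee_rot: [-1.976, -2.441, 0.0]
ft_force: [-0.3, 0.0, 0.3]
grip_width: -0.006
finger_force: 0.0
px [321.93 152.15] 27 x_c 29.434365149262085 z 132.3679014831074 phi 138.44567748054013
tcp 50.27085799280134 -66.67358151195062 133.6694655358241
```

```bash
python3 -m crank '[[[0,-0.15,0.1],[0,0,0],0],[[0,-0.15,0.05],[0,0,0],0],[[0,0,0],[0,0,0],0]]'; python3 -m crank '[[[0,-0.15,0],[0,0,0],0],[[0,0,0],[0,0,0],0]]'
python3 -c "
from ball import *
cv2.imwrite('pics/side9.png',robot.read_camera('side'));ball('pics/side9.png');tcp()"
```

```text
clock: 20.1
ee_pos: [539.3, -262.2, 132.8]
ee_rot: [1.976, 2.442, 0.001]
ft_force: [2.7, -0.8, 0.7]
grip_width: 0.002
finger_force: 0.6
clock: 20.27
ee_pos: [538.2, -262.6, 133.3]
ee_rot: [1.975, 2.441, 0.001]
ft_force: [3.3, 1.6, 1.3]
grip_width: 0.0
finger_force: 1.7
px [322.12 152.67] 24 x_c 28.86764879885373 z 130.4698535607048 phi 139.87319310540764
tcp 46.728648366407114 -67.08074549085242 133.26064076144843
```

```bash
python3 -m crank '[[[0,-0.2,0],[0,0,0],0],[[0,-0.15,0],[0,0,0],0],[[0,0,0],[0,0,0],0]]'; python3 -m crank '[[[0,0.8,0],[0,0,0],0],[[0,1,-0.5],[0,0,0],0],[[0,1,-1.5],[0,0,0],0],[[0,0,-2.5],[0,0,0],0],[[0,0,-2.5],[0,0,0],0],[[0,0,-2.5],[0,0,0],0],[[0,2,-2],[0,0,0],0],[[0,2,-1],[0,0,0],0],[[0,0,0],[0,0,0],0],[[0,0,0],[0,0,0],0]]'
python3 - <<'E'
from ball import *
im=robot.read_camera('side');cv2.imwrite('pics/side10.png',im);ball('pics/side10.png');tcp()
cv2.imwrite('pics/top10.png',robot.read_camera('top'))
a=cv2.resize(im[110:230,270:400],None,fx=4.5,fy=4.5,interpolation=2);cv2.imwrite('pics/g10.png',a)
E
```

```text
clock: 20.57
ee_pos: [536.9, -263.0, 133.8]
ee_rot: [1.972, 2.439, 0.007]
ft_force: [15.6, 4.0, -0.1]
grip_width: -0.003
finger_force: 7.1
clock: 21.4
ee_pos: [601.0, -249.1, 257.5]
ee_rot: [-1.975, -2.442, 0.002]
ft_force: [-0.4, 0.1, -0.1]
grip_width: -0.002
finger_force: 0.0
px [321.93 152.41] 27 x_c 29.44336604934201 z 131.46203851824964 phi 138.97806581506623
tcp 110.29188062213098 -66.76770986466106 256.85199660086795
```

View pics/g10.png

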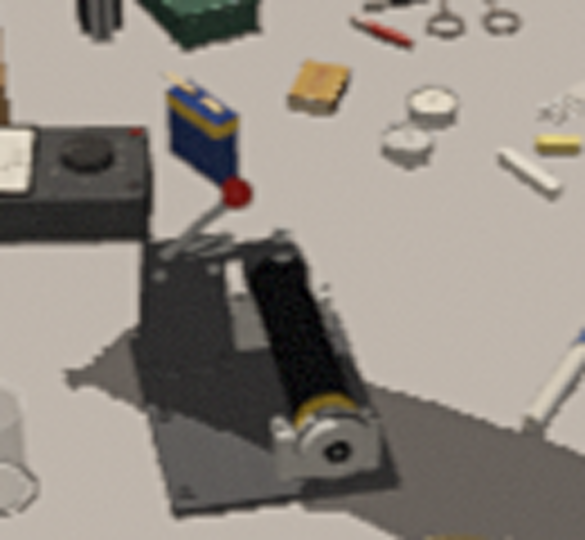

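The crop shows the ball at (236,193) on the V side with the handle at its stop (about 1.757 rad), the arm down on the tube, and the head still home. The robot is clear.

```bash
python3 -c "
from rig import robot
print(robot.finish_job())"
```

```text
the job is handed in; nothing more can be done
None
```

The laser head lies home in both V's with its beam end away from the clamp, the toggle clamp is locked on it (handle at about 1.757 rad by camera), and I've handed the job in at about 21.5 s; the judge's result wasn't shown.

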